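# Load two screw tins into the gravity flow lane

### The arm

A 6-joint arm with a two-finger parallel gripper is mounted at the origin on the work surface. World frame = base frame: x ahead of the robot, y to its left, z up, the work surface at z = 0. Lengths are in m, angles in rad, forces in N, time in s.
With the tool pointing down it reaches from about 0.35 to 0.875 m from the base axis. Payload 4.2 kg.
Tool frame: the origin (TCP) lies midway between the tips of the shut fingers; the grasp point (between the pads) lies 19 mm behind it (hold_point_z is the distance from the TCP to the grasp point, in m); z points along the fingers, y is the line along which they close (so a half turn about z gives the same grasp; the last joint's range is limited). The gripper opens to 87 mm and grips with 3 to 60 N. Pads are 19 mm wide; open, the fingers measure 117 mm over their backs; the gripper's body (75 mm by 190 mm) begins 51 mm behind the grasp point.
Start: joints at [-0.971, 0.385, 0.008, 0, -1.194, -0.259], TCP at [0.209, -0.589, 0.223] pointing down, gripper open.
Joint ranges: [-3.14, 3.14], [-1.21, 2.06], [-1.07, 1.41], [-3.16, 2.05], [-2.99, -0.16], [-3.1, 3.1]. Speed limits (rad/s): [2.79, 2.79, 3.14, 3.14, 3.14, 3.14].

### API

Orientations are given as a unit quaternion [w, x, y, z].
In Python, from workcell import read_state, capture, sign_off, masks_of, mark_of, hold_point_z gives the robot as it stands. The module is installed in compiled form; this text tells all that it offers.
- The arm moves only by the tool move_arm, never from a script. Its argument "deltas" is a list of rows, each an object of numbers: "x", "y", "z": the shift along the tool's x, y, z in cm; "wx", "wy", "wz": the turn, a rotation vector about the tool's x, y, z in degrees; "fingers": the opening, from 0 (shut) to 1 (fully open). A call has 1 to 12 rows; each row is the pose to reach, as a shift and turn from the pose commanded when the call began, along the tool's axes at that moment; what a row does not reach only later rows make up. A row lasts 1/12 s, in which the tool goes at most 41.7 mm and 7.16 degrees, less where a joint would pass 70% of its speed; a pose out of reach is approached as far as the arm can. A call with a gripper value outside its range is refused whole. The fingers move at their own pace and stop on an object; "squeeze" is the grip in N (left out, the last holds). Time passes only in rows, so rows that repeat a pose let the fingers close. It gives the time, the measured TCP pose, the force, the opening and the grip force at its end, in the units of the state.
- read_state(): the state, without advancing time (a new reading comes with each control period).
- capture(name): name is "scene" or "top" or "wrist"; returns a dict with "img" (420x560x3 uint8, red, green, blue), "depth" (420x560 float32, m along the optical axis (not along the pixel's ray), 0 where there is no reading), "mtx" (3x3 intrinsics, pixels), "k1" (the pictures are not rectified: a ray, as slopes to the right and down, at radius r is drawn at 1 + k1 r^2 times it, then the intrinsics apply), "position" and "rotation" of the camera in the world. Camera axes: x right, y up, looking along -z (the intrinsics and any distortion apply to the point x, -y, -z); pixel columns grow to the right and rows downward; lengths in m; the calibration is good to about 2 mm. A picture is of the moment at which its call begins.
- sign_off(): hands the job in; it is judged then, once.
Trained networks look in a picture, given as the dict that the camera call returned (one of the last four; its "shot" number tells which), for a name from the list of things; names that differ only in an ending like _2 or _b are one class to them, and where a whole thing is asked for, a point or a joint stands for the part that bears it (a point fixed in the world has none). Each returns a list of dicts, best first, with "confidence" (0 to 1); they miss things now and then, are a little off and sometimes report something else, mostly with a low value. They report only what shows in the picture. A call takes as long as a camera call. They do not tell look-alikes from the thing itself.
- masks_of(picture, query): "pixels" (420x560 bool, what is visible of it) and "box" ([centre column, centre row, width, height] in pixels, round what is visible of it).
- mark_of(picture, query): "at" ([column, row] in pixels: a listed point, or the origin of a listed thing).
The state is a dict: "time": time; "joints": joint angles; "joint_velocities": joint speeds; "joint_efforts": joint torques, N m; "eef_pos": TCP position; "orientation": TCP orientation; "contact_force": force on the tool from outside, world axes, zero at the start; "moment": the same for the moment, N m; "grip_width": finger opening in m; "gripper_force": force on a finger pad.
Only numpy, scipy, OpenCV 4.12 (cv2) and the standard library are available. Lean on these libraries where they do the work, as an engineer would, in place of code of your own. Each camera call takes 0.05 s, during which the arm holds its last target. There are 200 camera calls.

### The job

Slide the stop plate fully shut across the foot of the sloped lane, then push the two round tins off the level loading deck into the lane so that they slide down to the stop: the low tin first, so it rests against the stop plate, and the tall tin after it, so it rests against the low one. Keep both tins upright and leave the glass jar and the caster wheel beside the rack where they are.

Things in the scene. Friction and masses are not known exactly. Their poses are not given: they have to be found in the camera images.
- rack: brown steel flow rack, fixed, placed and turned anew each time. Origin on the bench under it; x points away from the robot across the lane, y level in the downhill direction, z up. Level loading deck, top 125 mm up, x -150 to 150, y -217 to -62 mm in this frame; rim 6 mm high round its back and sides, 14 mm fence along its front edge (y -60 mm) where |x| is over 61 mm.
- lane: slick aluminium lane of the rack, sloping down 0.38 rad. Origin: mid-width on its floor at the top edge (rack frame 0, -45, 125 mm). x across, away from the robot; y down the slope; z square to the floor. 72 mm wide inside, walls 22 mm high. A tin slides down by itself once its centre is past the top edge. Shut stop plate: uphill face at y 210, 35 mm high; if open, tins slide out at y 237.
- lane_mouth (a point): middle of the lane's mouth, at deck height on the deck's front edge (rack frame 0, -62, 125 mm). From here a slick level sill runs 17 mm to the lane's top edge, between flared side cheeks 20 mm high that narrow from about 118 mm to 74 mm apart.
- lane_foot (a point): point at mid-width on the lane floor in line with the uphill face of the stop plate (lane frame 0, 210, 0 mm)
- stop_plate (a joint): travel of the stop plate in m along the lane's x axis (away from the robot): 0 = fully open, 0.078 = fully shut against its end limit. Starts between 0 and 0.03. Needs about 3 N to slide and stays where it is left.
- stop_tab (a point): centre of the top edge of the stop plate's handle: dark upright tab, 12 mm thick along the lane's x (the sliding direction), 40 mm wide along its y, standing 43 mm above the plate, square to the lane floor. On the robot's side of the lane, 50 mm from its centre line when shut, 128 mm when fully open. Push its outer face or pinch it from above.
- low_tin_mid (a point): centre (half-way up) of the low round steel tin, 62 mm diameter, 36 mm high, loose, about 0.3 kg. Starts standing on the loading deck to one side of the lane's mouth, about 78 mm from the lane's centre line; which side varies.
- tall_tin_mid (a point): centre (half-way up) of the tall round steel tin, 62 mm diameter, 60 mm high, loose, about 0.3 kg. Starts standing on the loading deck on the other side of the lane's mouth.
- jar: glass jar with steel lid, 68 mm diameter, 95 mm high, origin at the centre of its underside, standing on the bench beside the lane on the side away from the robot; leave it alone
- caster: upturned caster wheel, base plate 70 x 55 mm, 78 mm high, origin at the centre of its underside, standing on the bench beside the lane on the robot's side; leave it alone
Things that resemble listed ones, but are neither listed nor needed, are in the scene too. Leave any green look-alike of the part that bears tall_tin_mid alone. What is shaped like the part that bears low_tin_mid but purple is not meant.

How it is judged:
On the way, in this order (a step that is already met when the one before it is completed fails the run):
1. the stop plate is slid shut (within 6 mm) while both tins are still on the loading deck (value of joint stop_plate above 0.072 m and y of each of low_tin_mid, tall_tin_mid in the frame of rack below -0.055 m and height (world z) of each of low_tin_mid, tall_tin_mid above 0.13 m), for 0.2 s.
2. the low tin lies flat in the lane against the shut stop plate (within 8 mm) while the tall tin is still on the deck (value of joint stop_plate above 0.072 m and y of low_tin_mid in the frame of lane between 0.171 and 0.184 m and x of low_tin_mid in the frame of lane between -0.008 and 0.008 m and z of low_tin_mid in the frame of lane between 0.012 and 0.024 m and angle between low_tin_mid's own z axis and vertical below 0.48 rad and y of tall_tin_mid in the frame of rack below -0.055 m and height (world z) of tall_tin_mid above 0.13 m), for 0.2 s.
At the end, for the whole second after the job is handed in: The stop plate is shut (within 6 mm); the low tin lies flat in the lane against it (within 8 mm), the tall tin lies flat in the lane behind the low one (centre 107 to 122 mm down the lane, touching would be 117), both upright on the lane floor and at rest (value of joint stop_plate above 0.072 m and y of low_tin_mid in the frame of lane between 0.171 and 0.184 m and x of low_tin_mid in the frame of lane between -0.008 and 0.008 m and z of low_tin_mid in the frame of lane between 0.012 and 0.024 m and angle between each of low_tin_mid, tall_tin_mid's own z axis and vertical below 0.48 rad and y of tall_tin_mid in the frame of lane between 0.107 and 0.122 m and x of tall_tin_mid in the frame of lane between -0.008 and 0.008 m and z of tall_tin_mid in the frame of lane between 0.024 and 0.036 m and linear speed of each of low_tin, tall_tin below 0.02 m/s).
It fails at once if a tin is tipped over (more than 50 degrees) (angle between any of low_tin_mid, tall_tin_mid's own z axis and vertical above 0.9 rad).
It fails at once if the jar or the caster wheel is shifted more than 25 mm (distance of any of jar, caster from where it was at the start of the episode above 0.025 m).
It also fails if it takes over 72 s, if anything falls off the work surface, if the arm or the gripper's body presses on something with over 40 N, if the wrist force passes 120 N, or if a joint passes its speed limit or range.

## Working session

There is one attempt and no reset: what is moved stays moved. The work goes in short steps, Python scripts to look and compute and a tool call to move; the robot and the scene stay as the last step left them, time stands still between calls to the robot, and variables do not carry over. Pictures are saved under pics/ and viewed, at most 10 in all, crops included, and the job is handed in when it is done.

Besides the shell and the picture viewer there is one more tool, called after "Request:" as name(argument=value, ...), one argument or row to a line, values as JSON. move_arm: Moves the arm, as the interface text tells. Its arguments: {"type":"object","properties":{"deltas":{"type":"array","items":{"type":"object","properties":{"x":{"type":"number"},"y":{"type":"number"},"z":{"type":"number"},"wx":{"type":"number"},"wy":{"type":"number"},"wz":{"type":"number"},"fingers":{"type":"number"}}}},"squeeze":{"type":"number"}},"required":["deltas"]}

```bash
mkdir -p pics
cat > h.py <<'E'
import numpy as np, cv2
from workcell import *
def ray(c,uv):
    K=np.array(c["mtx"]);d=np.array([(uv[0]-K[0,2])/K[0,0],(uv[1]-K[1,2])/K[1,1]])
    s=d.copy()
    for _ in range(20): s=d/(1+c["k1"]*(s@s))
    return s
def R(c):
    r=np.array(c["rotation"])
    if r.shape==(3,3): return r
    from scipy.spatial.transform import Rotation as Ro
    return Ro.from_quat(r[[1,2,3,0]]).as_matrix()
def pt(c,uv,depth=None):
    s=ray(c,uv)
    if depth is None:
        u,v=int(round(uv[0])),int(round(uv[1])); p=c["depth"][max(0,v-1):v+2,max(0,u-1):u+2]; p=p[p>0]; depth=np.median(p) if p.size else np.nan
    return np.array(c["position"])+R(c)@np.array([s[0]*depth,-s[1]*depth,-depth])
def ptz(c,uv,z):
    a=np.array(c["position"]);d=pt(c,uv,1.0)-a
    return a+d*(z-a[2])/d[2]
def cloud(c,mask):
    v,u=np.nonzero(mask&(c["depth"]>0))
    return np.array([pt(c,(x,y),c["depth"][y,x]) for x,y in zip(u,v)])
def save(c,n): cv2.imwrite(f"pics/{n}.png",c["img"][:,:,::-1])
E
python3 - <<'E'
from h import *
np.set_printoptions(precision=4,suppress=True)
for n in("scene","top"):
    c=capture(n);save(c,n+"0");print(n,c["position"],np.shape(c["rotation"]))
    for q in("rack","lane","lane_mouth","lane_foot","stop_tab","low_tin_mid","tall_tin_mid","jar","caster"):
        for m in mark_of(c,q)[:3]: print(q,np.round(m["at"],1),round(m["confidence"],2),pt(c,m["at"]))
s=read_state();print(s["eef_pos"],s["orientation"],s["time"],s["grip_width"],hold_point_z)
E
```

```text
scene [0.7567 0.3537 0.7331] (4,)
rack [243.8 248.4] 0.85 [ 0.6013 -0.029   0.0895]
rack [233.4 140.4] 0.52 [ 0.5297 -0.2017  0.1839]
lane [223.9 200.9] 0.83 [ 0.5943 -0.1205  0.1253]
lane_mouth [220.8 191.5] 0.63 [ 0.5894 -0.1447  0.1249]
lane_foot [290.4 291.1] 0.8 [0.5598 0.0706 0.0486]
lane_foot [231.4 143.1] 0.42 [ 0.5343 -0.2021  0.1787]
stop_tab [349.4 255.6] 0.66 [0.4562 0.0927 0.1197]
stop_tab [231.1 143.5] 0.25 [ 0.5342 -0.204   0.176 ]
low_tin_mid [318.9 164.3] 0.97 [ 0.3309 -0.1807  0.0363]
low_tin_mid [164.1 177.3] 0.74 [ 0.6767 -0.1994  0.1606]
tall_tin_mid [233.4 145. ] 0.61 [ 0.5313 -0.2001  0.1739]
jar [210.1 319. ] 0.71 [0.7107 0.0547 0.0642]
caster [295.1 237.5] 0.67 [ 0.4749 -0.049   0.0069]
top [ 0.3816 -0.0517  0.9514] (4,)
rack [300.1 172.4] 0.71 [ 0.5606 -0.0733  0.1046]
lane [324.1 153.5] 0.59 [ 0.5934 -0.1191  0.1239]
lane [335.2 156.1] 0.55 [ 0.5879 -0.1402  0.1251]
lane_mouth [333.9 156.5] 0.85 [ 0.5869 -0.1377  0.1257]
lane_foot [228.9 175.1] 0.68 [0.5681 0.0741 0.046 ]
stop_tab [209.7 228.2] 0.61 [0.4511 0.0999 0.1147]
low_tin_mid [360.9 298.8] 0.94 [ 0.3121 -0.1973  0.0376]
low_tin_mid [373.  112.8] 0.86 [ 0.6613 -0.2084  0.1614]
tall_tin_mid [386.2 195.2] 0.67 [ 0.5023 -0.2223  0.1852]
tall_tin_mid [442.8 209.2] 0.6 [ 0.4928 -0.3661  0.0591]
jar [256.6 119.7] 0.57 [0.677  0.0144 0.0785]
caster [294.3 225.4] 0.89 [ 0.4594 -0.0617  0.0766]
[ 0.2089 -0.589   0.2225] [ 0.     -0.1696  0.9855  0.    ] 1.0 0.08696982677815986 0.0187
```

View pics/scene0.png

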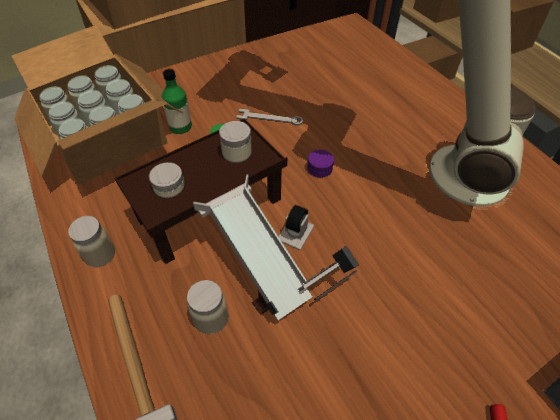

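View pics/top0.png

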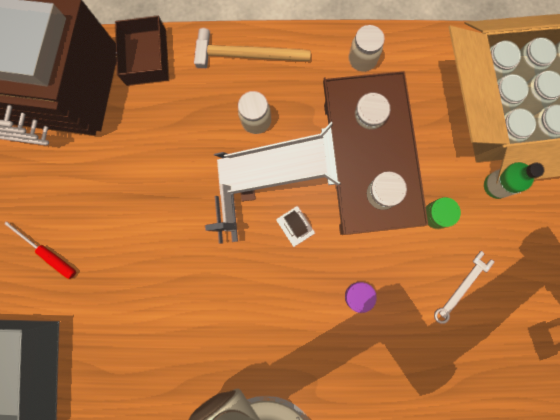

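The pictures show the deck with the low tin on the far side (top 373,112) and the tall tin on the near side (388,190). The stop tab is at (220,228), the caster at (295,225) and the jar at (254,112). The decoys are green at (444,213) and purple at (361,297).

```bash
cat > m.py <<'E'
from h import *
np.set_printoptions(precision=4,suppress=True)
def full(c): return cloud(c,c["depth"]>0)
def geom(names=("scene","top"),c0=None):
    for n in names:
        c=capture(n); P=full(c)
        box=P[(P[:,0]>.38)&(P[:,0]<.8)&(P[:,1]>-.36)&(P[:,1]<.16)]
        out={}
        d=box[(abs(box[:,2]-.125)<.004)&(box[:,1]<-.12)]
        r=cv2.minAreaRect(d[:,:2].astype(np.float32)*1000); print(n,"deck z",np.median(d[:,2]),"rect",r)
        for nm,z,ctr in(("low",.161,(.67,-.205)),("tall",.185,(.508,-.22))):
            q=box[(abs(box[:,2]-z)<.005)&(np.hypot(box[:,0]-ctr[0],box[:,1]-ctr[1])<.06)]
            if len(q)>20: print(nm,len(q),np.median(q[:,2]),cv2.minEnclosingCircle(q[:,:2].astype(np.float32)))
        l=masks_of(c,"lane")
        if l:
            L=cloud(c,l[0]["pixels"]); 
            L=L[(L[:,1]>-.09)&(L[:,1]<.05)]
            for _ in range(8):
                m=L.mean(0);nn=np.linalg.svd(L-m,full_matrices=False)[2][2];nn*=np.sign(nn[2]);e=(L-m)@nn;L=L[abs(e)<max(.003,1.5*e.std())]
            print("lane n",nn,"slope",np.arccos(nn[2]),"downhill yaw",np.arctan2(-nn[0],nn[1]),"pt",m,len(L))
        t=box[(box[:,2]>.085)&(box[:,1]>.05)&(box[:,0]<.52)]
        if len(t): print("tab",len(t),t.min(0),t.max(0),np.median(t[t[:,2]>t[:,2].max()-.012],0),cv2.minAreaRect(t[t[:,2]>t[:,2].max()-.015][:,:2].astype(np.float32)*1000))
        for q in("jar","caster"):
            k=masks_of(c,q)
            if k: K=cloud(c,k[0]["pixels"]);print(q,np.median(K,0),K.min(0),K.max(0),k[0]["confidence"])
if __name__=="__main__": geom()
E
python3 m.py
```

```text
scene deck z 0.12443606647126881 rect ((598.564697265625, -206.223388671875), (308.0599060058594, 179.03016662597656), 5.259178638458252)
low 649 0.1603488699479435 ((0.6716051697731018, -0.20795787870883942), 0.03276247903704643)
tall 538 0.184827970365865 ((0.5179445147514343, -0.22588014602661133), 0.03191151097416878)
lane n [-0.0373  0.3697  0.9284] slope 0.3807496749226676 downhill yaw 0.10056075769447566 pt [ 0.5763 -0.019   0.0843] 2826
tab 335 [0.4483 0.0609 0.0852] [0.4645 0.1119 0.1262] [0.4577 0.0886 0.1193] ((455.6255798339844, 91.52003479003906), (13.094634056091309, 41.146995544433594), 8.354032516479492)
jar [0.7063 0.0414 0.0918] [ 0.6683 -0.0042 -0.0014] [0.7376 0.058  0.0979] 0.71
caster [ 0.4745 -0.0527  0.0306] [ 0.4242 -0.0847 -0.0016] [ 0.5046 -0.0228  0.081 ] 0.85
top deck z 0.12464166405585625 rect ((597.9391479492188, -205.7443084716797), (307.15869140625, 180.86155700683594), 5.981139183044434)
low 795 0.1607095794056118 ((0.6714223623275757, -0.20955254137516022), 0.030767017975449562)
tall 934 0.18496549453850525 ((0.5152845978736877, -0.22756288945674896), 0.031499698758125305)
lane n [-0.0388  0.3696  0.9284] slope 0.380812528769199 downhill yaw 0.10470204483487464 pt [ 0.5802 -0.0217  0.0847] 2285
tab 207 [0.4478 0.0589 0.0852] [0.4638 0.1098 0.126 ] [0.455  0.0851 0.1191] ((454.9580078125, 89.31510925292969), (12.158496856689453, 40.90953063964844), 6.520129680633545)
jar [0.69   0.0206 0.0925] [ 0.6692 -0.011  -0.0015] [0.7311 0.0546 0.0983] 0.6
caster [0.4864 0.0764 0.077 ] [0.4478 0.0589 0.0352] [0.5444 0.1095 0.126 ] 0.66
```

Request:
move_arm(
  deltas=[
    {"x":-1,"y":1.5,"z":-2,"wz":3,"fingers":0},
    {"x":-3,"y":4,"z":-3,"wz":8,"fingers":0},
    {"x":-6,"y":8,"z":-3,"wz":13.7,"fingers":0},
    {"x":-8,"y":11,"z":-3,"wz":13.7},
    {"x":-10,"y":14,"z":-3,"wz":13.7},
    {"x":-12,"y":17,"z":-3,"wz":13.7},
    {"x":-15,"y":20,"z":-3,"wz":13.7},
    {"x":-18,"y":24,"z":-3,"wz":13.7},
    {"x":-21,"y":28,"z":-3,"wz":13.7},
    {"x":-23,"y":31,"z":-3,"wz":13.7},
    {"x":-25,"y":33,"z":-3,"wz":13.7},
    {"x":-26,"y":34,"z":-3,"wz":13.7},
  ],
)

```text
$.deltas[0]: bad value
```

Run:
```python
from m import *
ex=np.array([np.cos(.102),np.sin(.102)]);ey=np.array([-ex[1],ex[0]]);O=np.array([.5796,-.0757])
for n in("scene","top"):
    c=capture(n);P=full(c);Q=np.c_[(P[:,:2]-O)@ex,(P[:,:2]-O)@ey,P[:,2]]
    h=(Q[:,2]-.125)*np.cos(.38)+(Q[:,1]+.045)*np.sin(.38); yl=(Q[:,1]+.045)*np.cos(.38)-(Q[:,2]-.125)*np.sin(.38)
    for a,b in((.03,.08),(.08,.13),(.13,.18)):
        s=(yl>a)&(yl<b)&(abs(Q[:,0])<.06); 
        f=Q[s&(abs(h)<.004),0]; w=Q[s&(abs(h-.022)<.0025),0]
        print(n,a,"floor x",np.percentile(f,[1,99]),"walls",len(w),np.histogram(w,np.arange(-.056,.057,.004))[0])
    s=(Q[:,2]>.121)&(Q[:,2]<.128)&(abs(Q[:,1]+.14)<.03)
    print("deck x",Q[s,0].min(),Q[s,0].max(),"h",np.median(h[(abs(Q[:,0])<.03)&(yl>.05)&(yl<.18)]))
    s=(Q[:,2]>.121)&(Q[:,2]<.128)&(abs(Q[:,0])<.03);print("deck y",Q[s,1].min(),Q[s,1].max())
s=read_state();print(s["eef_pos"],s["orientation"],s["time"],s["contact_force"])
```

```text
scene 0.03 floor x [-0.0314  0.0442] walls 101 [ 0  0  0  0  0 25 24  0  0  0  0  0  0  0  0  0  0  0  0  0  0  0  0  0
 45  7  0  0]
scene 0.08 floor x [-0.0314  0.0439] walls 108 [ 0  0  0  0  0 31 25  0  0  0  0  0  0  0  0  0  0  0  0  0  0  0  0  0
 46  6  0  0]
scene 0.13 floor x [-0.0316  0.0439] walls 113 [ 0  0  0  0  0 36 19  0  0  0  0  0  0  0  0  0  0  0  0  0  0  0  0  0
 53  5  0  0]
deck x -0.1453301255512628 0.15928143107456347 h -0.0002754561256819235
deck y -0.647588424531483 -0.02818119443275498
top 0.03 floor x [-0.0346  0.0406] walls 77 [ 0  0  0  0  0 35  3  0  0  0  0  0  0  0  0  0  0  0  0  0  0  0  0  0
 39  0  0  0]
top 0.08 floor x [-0.0348  0.0406] walls 76 [ 0  0  0  0  0 36  1  0  0  0  0  0  0  0  0  0  0  0  0  0  0  0  0  2
 37  0  0  0]
top 0.13 floor x [-0.0349  0.0402] walls 63 [ 0  0  0  0  0 26  2  0  0  0  0  0  0  0  0  0  0  0  0  0  0  0  0  4
 31  0  0  0]
deck x -0.14858658852831702 0.15713732718177864 h -0.001220911691388396
deck y -0.5194664193783577 -0.030310508541196466
[ 0.2089 -0.589   0.2226] [ 0.     -0.1696  0.9855 -0.    ] 1.5 [-0.095  -0.5399 -0.1035]
```

Request:
move_arm(
  deltas=[
    {"x":-1.5,"y":2.0,"z":-2.0,"wx":0,"wy":0,"wz":3.5,"fingers":0.02},
  ],
)

```text
time: 1.58
eef_pos: [0.215, -0.5652, 0.2375]
orientation: [-0.002, -0.137, 0.991, 0.004]
contact_force: [0.7, 0.4, -1.2]
grip_width: 0.0848
gripper_force: 0.0
```

Request:
move_arm(
  deltas=[
    {"x":-1,"y":1.6,"z":-1,"wx":0,"wy":0,"wz":5,"fingers":0},
    {"x":-3,"y":4.5,"z":-1,"wx":0,"wy":0,"wz":10.2,"fingers":0},
    {"x":-5,"y":7.6,"z":-1,"wx":0,"wy":0,"wz":10.2,"fingers":0},
    {"x":-7,"y":10.6,"z":-1,"wx":0,"wy":0,"wz":10.2,"fingers":0},
    {"x":-9,"y":13.7,"z":-1,"wx":0,"wy":0,"wz":10.2,"fingers":0},
    {"x":-11,"y":16.7,"z":-1,"wx":0,"wy":0,"wz":10.2,"fingers":0},
    {"x":-13,"y":19.8,"z":-1,"wx":0,"wy":0,"wz":10.2,"fingers":0},
    {"x":-15,"y":22.8,"z":-1,"wx":0,"wy":0,"wz":10.2,"fingers":0},
    {"x":-17,"y":25.8,"z":-1,"wx":0,"wy":0,"wz":10.2,"fingers":0},
    {"x":-19,"y":28.9,"z":-1,"wx":0,"wy":0,"wz":10.2,"fingers":0},
    {"x":-21,"y":31.9,"z":-1,"wx":0,"wy":0,"wz":10.2,"fingers":0},
    {"x":-22.5,"y":34.2,"z":-1,"wx":0,"wy":0,"wz":10.2,"fingers":0},
  ],
)

```text
time: 2.58
eef_pos: [0.3384, -0.1723, 0.253]
orientation: [0.001, -0.051, 0.999, -0.0]
contact_force: [0.8, 0.2, -0.4]
grip_width: 0.008
gripper_force: 0.0
```

Request:
move_arm(
  deltas=[
    {"x":-1.5,"y":3.5,"z":0,"wx":0,"wy":0,"wz":0,"fingers":0},
    {"x":-3,"y":7,"z":0,"wx":0,"wy":0,"wz":0,"fingers":0},
    {"x":-4.5,"y":10.5,"z":0,"wx":0,"wy":0,"wz":0,"fingers":0},
    {"x":-6,"y":14,"z":0,"wx":0,"wy":0,"wz":0,"fingers":0},
    {"x":-7.5,"y":17.5,"z":1,"wx":0,"wy":0,"wz":0,"fingers":0},
    {"x":-9,"y":21,"z":3,"wx":0,"wy":0,"wz":0,"fingers":0},
    {"x":-10.2,"y":24,"z":5,"wx":0,"wy":0,"wz":0,"fingers":0},
    {"x":-10.7,"y":24.6,"z":8,"wx":0,"wy":0,"wz":0,"fingers":0},
    {"x":-10.7,"y":24.6,"z":10,"wx":0,"wy":0,"wz":0,"fingers":0},
    {"x":-10.7,"y":24.6,"z":12,"wx":0,"wy":0,"wz":0,"fingers":0},
  ],
)

```text
time: 3.42
eef_pos: [0.4196, 0.0821, 0.1313]
orientation: [-0.0, -0.052, 0.999, -0.0]
contact_force: [-0.0, -0.4, 0.7]
grip_width: 0.0005
gripper_force: 0.0
```

Run:
```python
from m import *
c=capture("scene");save(c,"s1")
for m in mark_of(c,"stop_tab"): print(m["at"],m["confidence"],pt(c,m["at"]))
c=capture("wrist");save(c,"w1")
for m in mark_of(c,"stop_tab"): print(m["at"],m["confidence"],pt(c,m["at"]))
cv2.imwrite("pics/sw1.png",np.hstack([cv2.imread("pics/s1.png")[150:380,150:480],cv2.imread("pics/w1.png")[::1,::1][95:325,60:500]]))
print(read_state()["eef_pos"])
```

```text
[351.0, 253.5] 0.66 [0.4512 0.0906 0.1195]
[241.0, 254.2] 0.4 [ 0.6147 -0.0119  0.1042]
[0.4201 0.0813 0.1331]
```

View pics/sw1.png

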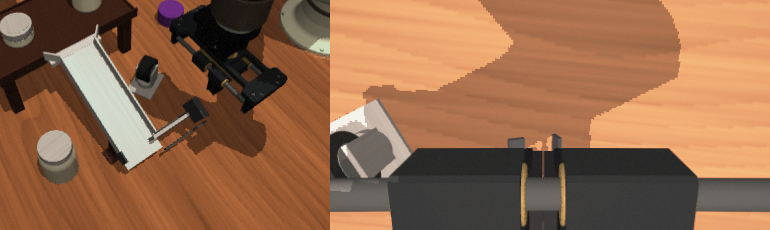

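Request:
move_arm(
  deltas=[
    {"x":0,"y":0,"z":2,"wx":0,"wy":0,"wz":0,"fingers":0},
    {"x":0,"y":0,"z":3.5,"wx":0,"wy":0,"wz":0,"fingers":0},
    {"x":-1.5,"y":0,"z":3.5,"wx":0,"wy":0,"wz":0,"fingers":0},
    {"x":-2.3,"y":0,"z":3.5,"wx":0,"wy":0,"wz":0,"fingers":0},
    {"x":-3.1,"y":0,"z":3.5,"wx":0,"wy":0,"wz":0,"fingers":0},
    {"x":-3.9,"y":0,"z":3.5,"wx":0,"wy":0,"wz":0,"fingers":0},
    {"x":-4.7,"y":0,"z":3.5,"wx":0,"wy":0,"wz":0,"fingers":0},
    {"x":-5.5,"y":0,"z":3.5,"wx":0,"wy":0,"wz":0,"fingers":0},
    {"x":-6.3,"y":0,"z":3.5,"wx":0,"wy":0,"wz":0,"fingers":0},
    {"x":-7.1,"y":0,"z":3.5,"wx":0,"wy":0,"wz":0,"fingers":0},
    {"x":-7.6,"y":0,"z":3.5,"wx":0,"wy":0,"wz":0,"fingers":0},
    {"x":-7.8,"y":0,"z":3.5,"wx":0,"wy":0,"wz":0,"fingers":0},
  ],
)

```text
time: 4.62
eef_pos: [0.4985, 0.0893, 0.0977]
orientation: [0.0, -0.051, 0.999, 0.0]
contact_force: [-3.0, -0.9, 1.1]
grip_width: 0.0005
gripper_force: 1.5
```

Request:
move_arm(
  deltas=[
    {"x":-0.2,"y":0,"z":0,"wx":0,"wy":0,"wz":0,"fingers":0},
    {"x":-0.3,"y":0,"z":0,"wx":0,"wy":0,"wz":0,"fingers":0},
    {"x":-0.4,"y":0,"z":0,"wx":0,"wy":0,"wz":0,"fingers":0},
    {"x":-0.4,"y":0,"z":0,"wx":0,"wy":0,"wz":0,"fingers":0},
  ],
)

```text
time: 4.95
eef_pos: [0.5, 0.0893, 0.0973]
orientation: [-0.001, -0.051, 0.999, -0.0]
contact_force: [-5.9, 0.5, 2.6]
grip_width: 0.0006
gripper_force: 2.7
```

Request:
move_arm(
  deltas=[
    {"x":-0.3,"y":0,"z":0,"wx":0,"wy":0,"wz":0,"fingers":0},
    {"x":-0.4,"y":0,"z":0,"wx":0,"wy":0,"wz":0,"fingers":0},
    {"x":-0.4,"y":0,"z":0,"wx":0,"wy":0,"wz":0,"fingers":0},
    {"x":-0.4,"y":0,"z":0,"wx":0,"wy":0,"wz":0,"fingers":0},
  ],
)

```text
time: 5.28
eef_pos: [0.5, 0.0888, 0.0968]
orientation: [-0.005, -0.05, 0.999, -0.001]
contact_force: [-13.8, 2.4, 10.1]
grip_width: 0.0005
gripper_force: 7.2
```

```bash
cat >> m.py <<'E'
ex=np.array([np.cos(.102),np.sin(.102)]);ey=np.array([-ex[1],ex[0]]);O=np.array([.584,-.0753])
def torack(P): P=np.atleast_2d(P); return np.c_[(P[:,:2]-O)@ex,(P[:,:2]-O)@ey,P[:,2]]
E
python3 - <<'E'
from m import *
c=capture("scene");save(c,"s2");P=full(c);Q=torack(P)
# stop plate end at far wall & tab
for m in mark_of(c,"stop_tab")[:2]: print(m["at"],m["confidence"],torack(pt(c,m["at"])))
s=read_state();print(s["eef_pos"],torack(s["eef_pos"]),s["contact_force"])
cv2.imwrite("pics/s2c.png",cv2.resize(cv2.imread("pics/s2.png")[200:350,180:400],None,fx=3,fy=3))
E
```

```text
[319.6, 272.9] 0.81 [[-0.046   0.1765  0.1202]]
[0.5    0.0889 0.0968] [[-0.0669  0.1719  0.0968]] [-15.3553   2.198    8.2962]
```

View pics/s2c.png

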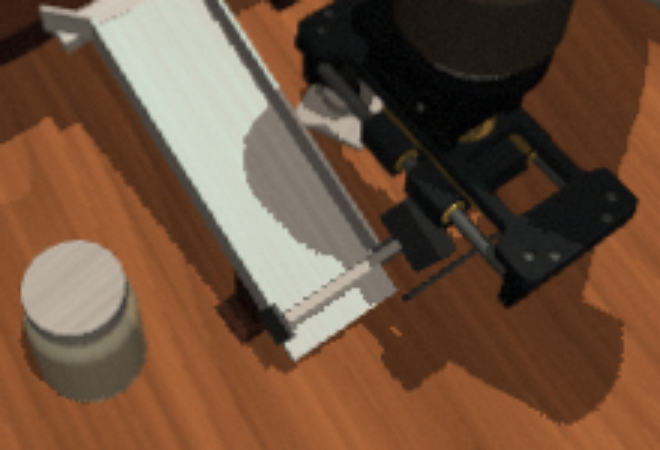

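Request:
move_arm(
  deltas=[
    {"x":1.5,"y":0,"z":-1,"wx":0,"wy":0,"wz":0,"fingers":0},
    {"x":2,"y":0,"z":-4,"wx":0,"wy":0,"wz":0,"fingers":0},
    {"x":2,"y":-1,"z":-8,"wx":0,"wy":0,"wz":0,"fingers":0.5},
    {"x":1,"y":-3,"z":-11.5,"wx":0,"wy":0,"wz":0,"fingers":1},
    {"x":-0.5,"y":-6,"z":-14,"wx":0,"wy":0,"wz":0,"fingers":1},
    {"x":-2,"y":-9.5,"z":-15,"wx":0,"wy":0,"wz":0,"fingers":1},
    {"x":-4,"y":-13,"z":-15,"wx":0,"wy":0,"wz":0,"fingers":1},
    {"x":-6,"y":-16.5,"z":-15,"wx":0,"wy":0,"wz":0,"fingers":1},
    {"x":-8,"y":-20,"z":-15,"wx":0,"wy":0,"wz":0,"fingers":1},
    {"x":-10,"y":-23.5,"z":-15,"wx":0,"wy":0,"wz":0,"fingers":1},
    {"x":-12,"y":-27,"z":-15,"wx":0,"wy":0,"wz":0,"fingers":1},
    {"x":-13,"y":-29.5,"z":-15,"wx":0,"wy":0,"wz":0,"fingers":1},
  ],
)

```text
time: 6.38
eef_pos: [0.6672, -0.1934, 0.2466]
orientation: [0.001, -0.05, 0.999, -0.001]
contact_force: [-0.1, 0.8, 0.2]
grip_width: 0.0591
gripper_force: 0.0
```

Request:
move_arm(
  deltas=[
    {"x":-0.5,"y":-1.9,"z":0,"wx":0,"wy":0,"wz":0,"fingers":1},
    {"x":-0.5,"y":-1.9,"z":0,"wx":0,"wy":0,"wz":0,"fingers":1},
    {"x":-0.5,"y":-1.9,"z":0,"wx":0,"wy":0,"wz":0,"fingers":1},
  ],
)

```text
time: 6.63
eef_pos: [0.6721, -0.2099, 0.2465]
orientation: [0.0, -0.05, 0.999, -0.0]
contact_force: [-0.2, 0.4, 0.5]
grip_width: 0.0792
gripper_force: 0.0
```

Run:
```python
from m import *
for n in("wrist","scene"):
    c=capture(n);save(c,n+"3");P=full(c)
    for nm,z,ctr in(("low",.161,(.6715,-.2088)),("tall",.185,(.5166,-.2267))):
        q=P[(abs(P[:,2]-z)<.006)&(np.hypot(P[:,0]-ctr[0],P[:,1]-ctr[1])<.045)]
        if len(q)>20: (a,r)=cv2.minEnclosingCircle(q[:,:2].astype(np.float32));print(n,nm,len(q),np.median(q[:,2]),a,r,torack([*a,z]))
    for m in mark_of(c,"low_tin_mid")[:2]: print(n,m["at"],m["confidence"],torack(ptz(c,m["at"],.143)))
s=read_state();print(s["time"],s["eef_pos"],torack(s["eef_pos"]),s["contact_force"],s["grip_width"])
```

```text
wrist low 5300 0.16114049036771017 (0.6727085113525391, -0.2099827080965042) 0.030992768704891205 [[ 0.0745 -0.143   0.161 ]]
wrist tall 953 0.18453189862355832 (0.5386734008789062, -0.22559913992881775) 0.021933715790510178 [[-0.0604 -0.1449  0.185 ]]
wrist [273.7, 210.2] 0.67 [[ 0.0734 -0.1434  0.143 ]]
scene low 658 0.16048424389693317 (0.6726462841033936, -0.2074575573205948) 0.03195750340819359 [[ 0.0747 -0.1405  0.161 ]]
scene tall 555 0.18475223275396435 (0.5161269307136536, -0.2254965901374817) 0.03242025151848793 [[-0.0828 -0.1425  0.185 ]]
scene [167.1, 179.6] 0.98 [[ 0.0734 -0.1408  0.143 ]]
scene [320.4, 164.2] 0.71 [[-0.1919 -0.0028  0.143 ]]
6.8333 [ 0.6715 -0.2077  0.2481] [[ 0.0736 -0.1406  0.2481]] [-0.0131 -0.4089  0.3727] 0.08580748754298091
```

View pics/wrist3.png

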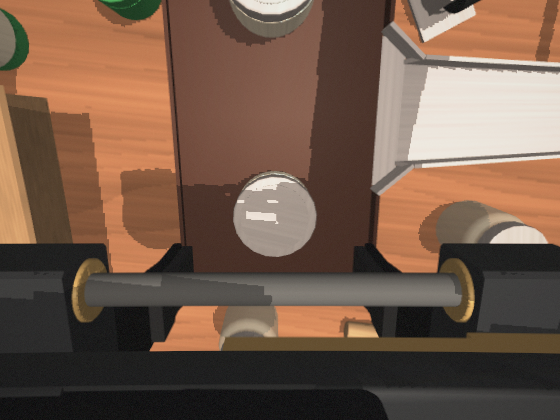

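The wrist view shows the low tin centred at (274,213) between the open fingers. The lane mouth is to the right at (400,110), and the jar is clear at (515,240). I'll descend and grip.

Request:
move_arm(
  deltas=[
    {"x":0,"y":-0.1,"z":3,"wx":0,"wy":0,"wz":0,"fingers":1},
    {"x":0,"y":-0.1,"z":6,"wx":0,"wy":0,"wz":0,"fingers":1},
    {"x":0,"y":-0.1,"z":9,"wx":0,"wy":0,"wz":0,"fingers":1},
    {"x":0,"y":-0.1,"z":10.8,"wx":0,"wy":0,"wz":0,"fingers":1},
    {"x":0,"y":-0.1,"z":11.5,"wx":0,"wy":0,"wz":0,"fingers":1},
    {"x":0,"y":-0.1,"z":11.5,"wx":0,"wy":0,"wz":0,"fingers":0.6},
    {"x":0,"y":-0.1,"z":11.5,"wx":0,"wy":0,"wz":0,"fingers":0.6},
    {"x":0,"y":-0.1,"z":11.5,"wx":0,"wy":0,"wz":0,"fingers":0.6},
    {"x":0,"y":-0.1,"z":11.5,"wx":0,"wy":0,"wz":0,"fingers":0.6},
    {"x":0,"y":-0.1,"z":11.5,"wx":0,"wy":0,"wz":0,"fingers":0.6},
  ],
  squeeze=20,
)

```text
time: 7.67
eef_pos: [0.6723, -0.2094, 0.1344]
orientation: [0.002, -0.051, 0.999, 0.0]
contact_force: [-1.8, 3.6, 4.2]
grip_width: 0.0615
gripper_force: 17.0
```

Request:
move_arm(
  deltas=[
    {"x":0,"y":0,"z":-1,"wx":0,"wy":0,"wz":0,"fingers":0.6},
    {"x":0,"y":0,"z":-2,"wx":0,"wy":0,"wz":0,"fingers":0.6},
    {"x":1.5,"y":1.5,"z":-2,"wx":0,"wy":0,"wz":0,"fingers":0.6},
    {"x":3.5,"y":3.5,"z":-2,"wx":0,"wy":0,"wz":0,"fingers":0.6},
    {"x":5.5,"y":5.5,"z":-2,"wx":0,"wy":0,"wz":0,"fingers":0.6},
    {"x":7,"y":7,"z":-2,"wx":0,"wy":0,"wz":0,"fingers":0.6},
    {"x":7.4,"y":7.2,"z":-2,"wx":0,"wy":0,"wz":0,"fingers":0.6},
    {"x":7.4,"y":7.2,"z":-2,"wx":0,"wy":0,"wz":0,"fingers":0.6},
    {"x":7.4,"y":7.2,"z":-1,"wx":0,"wy":0,"wz":0,"fingers":0.6},
    {"x":7.4,"y":7.2,"z":-0.1,"wx":0,"wy":0,"wz":0,"fingers":0.6},
    {"x":7.4,"y":7.2,"z":0,"wx":0,"wy":0,"wz":0,"fingers":0.6},
    {"x":7.4,"y":7.2,"z":0,"wx":0,"wy":0,"wz":0,"fingers":0.6},
  ],
)

```text
time: 8.67
eef_pos: [0.592, -0.1461, 0.1328]
orientation: [0.001, -0.051, 0.999, -0.0]
contact_force: [-0.2, 1.5, 2.0]
grip_width: 0.0615
gripper_force: 20.0
```

Request:
move_arm(
  deltas=[
    {"x":0,"y":0,"z":0,"wx":0,"wy":0,"wz":0,"fingers":0.85},
    {"x":0,"y":0,"z":0,"wx":0,"wy":0,"wz":0,"fingers":0.9},
    {"x":0,"y":0,"z":0,"wx":0,"wy":0,"wz":0,"fingers":0.9},
    {"x":0,"y":0,"z":-2,"wx":0,"wy":0,"wz":0,"fingers":0.9},
    {"x":0,"y":0,"z":-5,"wx":0,"wy":0,"wz":0,"fingers":0.9},
    {"x":0,"y":0,"z":-7,"wx":0,"wy":0,"wz":0,"fingers":0.9},
  ],
)

```text
time: 9.17
eef_pos: [0.5912, -0.1461, 0.2042]
orientation: [0.001, -0.051, 0.999, -0.001]
contact_force: [0.4, -0.5, 0.4]
grip_width: 0.0779
gripper_force: 0.0
```

```bash
cat >> m.py <<'E'
def tins(names,low=None,tall=None):
    for n in names:
        c=capture(n)
        for q,z,h in(("low_tin_mid",.161,.143),("tall_tin_mid",.185,.155)):
            for m in mark_of(c,q)[:3]: print(n,q,np.round(m["at"]),round(m["confidence"],2),torack(ptz(c,m["at"],h)),pt(c,m["at"])[2])
        save(c,n+"_last")
    s=read_state();print(s["time"],s["eef_pos"],torack(s["eef_pos"]),s["contact_force"],s["grip_width"])
E
python3 -c "
from m import *
tins(('wrist','scene'))"
```

```text
wrist low_tin_mid [272. 224.] 0.79 [[-0.0016 -0.0728  0.143 ]] 0.1611768261490875
wrist tall_tin_mid [30. 52.] 0.94 [[-0.1037 -0.205   0.155 ]] 0.13012742456101636
wrist tall_tin_mid [147.  89.] 0.85 [[-0.0849 -0.1438  0.155 ]] 0.18493266931163102
scene low_tin_mid [221. 182.] 0.79 [[-0.0066 -0.0747  0.143 ]] 0.16146999258894323
scene low_tin_mid [320. 165.] 0.79 [[-0.1905 -0.0008  0.143 ]] 0.035606822633470814
scene tall_tin_mid [236. 140.] 0.66 [[-0.0852 -0.1456  0.155 ]] 0.3155898366371501
scene tall_tin_mid [225. 142.] 0.37 [[-0.0654 -0.1536  0.155 ]] 0.31708814767387483
scene tall_tin_mid [223. 196.] 0.16 [[ 0.0116 -0.0332  0.155 ]] 0.14367986685555967
9.4667 [ 0.5898 -0.1456  0.2011] [[-0.0014 -0.0705  0.2011]] [ 0.3031 -0.8112 -0.5156] 0.07836529001618925
```

Request:
move_arm(
  deltas=[
    {"x":0,"y":-3,"z":0,"wx":0,"wy":0,"wz":0,"fingers":0.5},
    {"x":0,"y":-6.2,"z":0,"wx":0,"wy":0,"wz":0,"fingers":0},
    {"x":0,"y":-6.2,"z":0,"wx":0,"wy":0,"wz":0,"fingers":0},
    {"x":0,"y":-6.2,"z":0,"wx":0,"wy":0,"wz":0,"fingers":0},
    {"x":0,"y":-6.2,"z":0,"wx":0,"wy":0,"wz":0,"fingers":0},
    {"x":0,"y":-6.2,"z":0,"wx":0,"wy":0,"wz":0,"fingers":0},
    {"x":0,"y":-6.2,"z":3,"wx":0,"wy":0,"wz":0,"fingers":0},
    {"x":0,"y":-6.2,"z":5.5,"wx":0,"wy":0,"wz":0,"fingers":0},
    {"x":0,"y":-6.2,"z":6.5,"wx":0,"wy":0,"wz":0,"fingers":0},
    {"x":0,"y":-6.2,"z":6.5,"wx":0,"wy":0,"wz":0,"fingers":0},
  ],
)

```text
time: 10.3
eef_pos: [0.595, -0.2061, 0.1345]
orientation: [-0.003, -0.051, 0.999, 0.001]
contact_force: [-0.2, -0.3, -0.2]
grip_width: 0.0196
gripper_force: 0.0
```

Request:
move_arm(
  deltas=[
    {"x":0,"y":0.6,"z":0,"wx":0,"wy":0,"wz":0,"fingers":0},
    {"x":0,"y":1.2,"z":0,"wx":0,"wy":0,"wz":0,"fingers":0},
    {"x":0,"y":1.8,"z":0,"wx":0,"wy":0,"wz":0,"fingers":0},
    {"x":0,"y":2.4,"z":0,"wx":0,"wy":0,"wz":0,"fingers":0},
    {"x":0,"y":3,"z":0,"wx":0,"wy":0,"wz":0,"fingers":0},
    {"x":0,"y":3.6,"z":0,"wx":0,"wy":0,"wz":0,"fingers":0},
    {"x":0,"y":4.2,"z":0,"wx":0,"wy":0,"wz":0,"fingers":0},
    {"x":0,"y":4.8,"z":0,"wx":0,"wy":0,"wz":0,"fingers":0},
    {"x":0,"y":5.3,"z":0,"wx":0,"wy":0,"wz":0,"fingers":0},
    {"x":0,"y":5.3,"z":0,"wx":0,"wy":0,"wz":0,"fingers":0},
    {"x":0,"y":5.3,"z":0,"wx":0,"wy":0,"wz":0,"fingers":0},
  ],
)

```text
time: 11.22
eef_pos: [0.591, -0.1538, 0.1369]
orientation: [-0.001, -0.051, 0.999, 0.0]
contact_force: [0.1, -0.4, -0.2]
grip_width: 0.0005
gripper_force: 0.0
```

```bash
python3 -c "
from m import *
tins(('scene',))"
```

```text
scene low_tin_mid [319. 165.] 0.73 [[-0.1879 -0.002   0.143 ]] 0.03557807693920434
scene low_tin_mid [238. 213.] 0.59 [[0.0068 0.0061 0.143 ]] 0.1433525433167272
scene tall_tin_mid [229. 141.] 0.59 [[-0.0734 -0.1504  0.155 ]] 0.18294091627480535
11.3667 [ 0.5912 -0.1545  0.1371] [[-0.0009 -0.0795  0.1371]] [ 0.0413  0.7006 -0.0951] 0.0002597350989896488
```

View pics/scene_last.png

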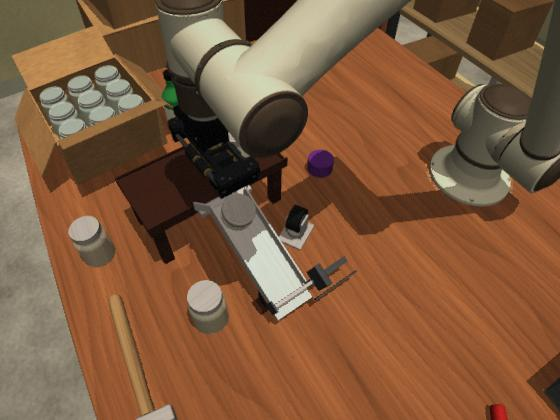

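The low tin is in the lane at (238,213) and on its way down. I'll raise the tool and move over the tall tin while it slides.

Request:
move_arm(
  deltas=[
    {"x":0,"y":-0.5,"z":-3,"wx":0,"wy":0,"wz":0,"fingers":0},
    {"x":0,"y":-1,"z":-6,"wx":0,"wy":0,"wz":0,"fingers":0.3},
    {"x":0,"y":-2,"z":-9,"wx":0,"wy":0,"wz":0,"fingers":1},
    {"x":2,"y":-4,"z":-11,"wx":0,"wy":0,"wz":0,"fingers":1},
    {"x":5,"y":-6,"z":-12,"wx":0,"wy":0,"wz":0,"fingers":1},
    {"x":7.5,"y":-6.3,"z":-12,"wx":0,"wy":0,"wz":0,"fingers":1},
    {"x":8.2,"y":-6.3,"z":-12,"wx":0,"wy":0,"wz":0,"fingers":1},
    {"x":8.2,"y":-6.3,"z":-12,"wx":0,"wy":0,"wz":0,"fingers":1},
    {"x":8.2,"y":-6.3,"z":-12,"wx":0,"wy":0,"wz":0,"fingers":1},
    {"x":8.2,"y":-6.3,"z":-12,"wx":0,"wy":0,"wz":0,"fingers":1},
  ],
)

```text
time: 12.2
eef_pos: [0.5171, -0.2252, 0.2571]
orientation: [-0.0, -0.051, 0.999, 0.0]
contact_force: [-0.3, -0.1, 1.1]
grip_width: 0.0526
gripper_force: 0.0
```

```bash
python3 -c "
from m import *
tins(('scene','top','wrist'))
c=capture('wrist');P=full(c);q=P[(abs(P[:,2]-.185)<.006)&(np.hypot(P[:,0]-.5166,P[:,1]+.2267)<.05)]
a,r=cv2.minEnclosingCircle(q[:,:2].astype(np.float32));print(a,r,torack([*a,.185]))
for n in ('scene','top'):
    c=capture(n);Q=torack(full(c));h=(Q[:,2]-.125)*np.cos(.38)+(Q[:,1]+.045)*np.sin(.38); yl=(Q[:,1]+.045)*np.cos(.38)-(Q[:,2]-.125)*np.sin(.38)
    s=(abs(h-.036)<.004)&(abs(Q[:,0])<.045)&(yl>.0)&(yl<.207);q=np.c_[Q[s,0],yl[s]].astype(np.float32)
    print(n,len(q),cv2.minEnclosingCircle(q) if len(q) else 0, np.median(h[s]))
"
```

```text
scene low_tin_mid [282. 278.] 0.92 [[0.0182 0.1578 0.143 ]] 0.09271804026896124
scene low_tin_mid [317. 165.] 0.79 [[-0.1838 -0.0048  0.143 ]] 0.035580784163414925
scene tall_tin_mid [230. 141.] 0.69 [[-0.0745 -0.1499  0.155 ]] 0.1834060173274914
scene tall_tin_mid [225. 142.] 0.57 [[-0.0662 -0.1541  0.155 ]] 0.17709549614983766
top low_tin_mid [360. 298.] 0.66 [[-0.2724 -0.0753  0.143 ]] 0.03528550420748433
top low_tin_mid [242. 174.] 0.65 [[-0.0231  0.1136  0.143 ]] 0.09694157870776166
top tall_tin_mid [385. 191.] 0.83 [[-0.0847 -0.1446  0.155 ]] 0.35024872630634885
top tall_tin_mid [441. 211.] 0.78 [[-0.1313 -0.2416  0.155 ]] 0.06012004802868509
wrist tall_tin_mid [272. 211.] 0.8 [[-0.0828 -0.144   0.155 ]] 0.1852951383349532
wrist tall_tin_mid [143. 143.] 0.61 [[-0.1345 -0.2388  0.155 ]] 0.06005729627154216
12.65 [ 0.5165 -0.2254  0.2574] [[-0.0824 -0.1424  0.2574]] [-0.0153  0.3413  0.5992] 0.08439178996342907
(0.5161421298980713, -0.22810353338718414) 0.03103814087808132 [[-0.0831 -0.1451  0.185 ]]
scene 947 ((-0.0007034695008769631, 0.19341351091861725), 0.04522554948925972) 0.036343247300547596
top 668 ((0.006349092349410057, 0.18425452709197998), 0.04106180742383003) 0.03549568147803449
```

Request:
move_arm(
  deltas=[
    {"x":0,"y":-0.2,"z":0,"wx":0,"wy":0,"wz":0,"fingers":1},
    {"x":0,"y":-0.2,"z":3,"wx":0,"wy":0,"wz":0,"fingers":1},
    {"x":0,"y":-0.2,"z":6,"wx":0,"wy":0,"wz":0,"fingers":1},
    {"x":0,"y":-0.2,"z":9,"wx":0,"wy":0,"wz":0,"fingers":1},
    {"x":0,"y":-0.2,"z":10.7,"wx":0,"wy":0,"wz":0,"fingers":1},
    {"x":0,"y":-0.2,"z":10.7,"wx":0,"wy":0,"wz":0,"fingers":1},
    {"x":0,"y":-0.2,"z":10.7,"wx":0,"wy":0,"wz":0,"fingers":0.6},
    {"x":0,"y":-0.2,"z":10.7,"wx":0,"wy":0,"wz":0,"fingers":0.6},
    {"x":0,"y":-0.2,"z":10.7,"wx":0,"wy":0,"wz":0,"fingers":0.6},
    {"x":0,"y":-0.2,"z":10.7,"wx":0,"wy":0,"wz":0,"fingers":0.6},
    {"x":0,"y":-0.2,"z":10.7,"wx":0,"wy":0,"wz":0,"fingers":0.6},
  ],
  squeeze=20,
)

```text
time: 13.72
eef_pos: [0.5172, -0.2274, 0.1519]
orientation: [0.001, -0.051, 0.999, -0.0]
contact_force: [-1.0, 2.3, 3.0]
grip_width: 0.0617
gripper_force: 17.2
```

```bash
cat >> m.py <<'E'
def lane(names=("scene","top")):
    for n in names:
        c=capture(n);save(c,n+"_l");Q=torack(full(c));h=(Q[:,2]-.125)*np.cos(.38)+(Q[:,1]+.045)*np.sin(.38); yl=(Q[:,1]+.045)*np.cos(.38)-(Q[:,2]-.125)*np.sin(.38)
        for H in(.036,.060):
            s=(abs(h-H)<.003)&(abs(Q[:,0])<.033)&(yl>.04)&(yl<.207);q=np.c_[Q[s,0],yl[s]]
            if len(q)>20: print(n,H,len(q),"x",np.percentile(q[:,0],[1,99]),"y",np.percentile(q[:,1],[1,99]))
E
python3 -c "
from m import *
lane()
for n in ('scene',):
    c=capture(n)
    for m in mark_of(c,'stop_tab')[:1]: print(torack(pt(c,m['at'])))
"
```

```text
scene 0.036 907 x [-0.0281  0.0293] y [0.1501 0.2057]
top 0.036 633 x [-0.0301  0.0277] y [0.149  0.2054]
[[-0.0496  0.1729  0.1225]]
```

Request:
move_arm(
  deltas=[
    {"x":0,"y":0,"z":-1,"wx":0,"wy":0,"wz":0,"fingers":0.6},
    {"x":0,"y":0,"z":-2,"wx":0,"wy":0,"wz":0,"fingers":0.6},
    {"x":-2,"y":1.5,"z":-2,"wx":0,"wy":0,"wz":0,"fingers":0.6},
    {"x":-4,"y":3.5,"z":-2,"wx":0,"wy":0,"wz":0,"fingers":0.6},
    {"x":-6,"y":5.5,"z":-2,"wx":0,"wy":0,"wz":0,"fingers":0.6},
    {"x":-7.7,"y":6.8,"z":-2,"wx":0,"wy":0,"wz":0,"fingers":0.6},
    {"x":-8.3,"y":7.2,"z":-2,"wx":0,"wy":0,"wz":0,"fingers":0.6},
    {"x":-8.3,"y":7.2,"z":-2,"wx":0,"wy":0,"wz":0,"fingers":0.6},
    {"x":-8.3,"y":7.2,"z":-1,"wx":0,"wy":0,"wz":0,"fingers":0.6},
    {"x":-8.3,"y":7.2,"z":-0.1,"wx":0,"wy":0,"wz":0,"fingers":0.6},
    {"x":-8.3,"y":7.2,"z":0,"wx":0,"wy":0,"wz":0,"fingers":0.6},
    {"x":-8.3,"y":7.2,"z":0,"wx":0,"wy":0,"wz":0,"fingers":0.6},
  ],
)

```text
time: 14.92
eef_pos: [0.5911, -0.1481, 0.1505]
orientation: [-0.0, -0.05, 0.999, 0.0]
contact_force: [0.6, 1.6, 0.4]
grip_width: 0.0616
gripper_force: 20.0
```

Request:
move_arm(
  deltas=[
    {"x":0,"y":0,"z":0,"wx":0,"wy":0,"wz":0,"fingers":0.85},
    {"x":0,"y":0,"z":0,"wx":0,"wy":0,"wz":0,"fingers":0.9},
    {"x":0,"y":0,"z":0,"wx":0,"wy":0,"wz":0,"fingers":0.9},
    {"x":0,"y":0,"z":-2,"wx":0,"wy":0,"wz":0,"fingers":0.9},
    {"x":0,"y":0,"z":-5,"wx":0,"wy":0,"wz":0,"fingers":0.9},
    {"x":0,"y":0,"z":-8,"wx":0,"wy":0,"wz":0,"fingers":0.9},
  ],
)

```text
time: 15.42
eef_pos: [0.5909, -0.1478, 0.2304]
orientation: [-0.002, -0.051, 0.999, -0.0]
contact_force: [0.4, -0.5, 1.0]
grip_width: 0.0778
gripper_force: 0.0
```

```bash
python3 -c "
from m import *
tins(('wrist','scene'))"
```

```text
wrist low_tin_mid [490. 194.] 0.94 [[-0.0169  0.0819  0.143 ]] 0.10235865078557266
wrist tall_tin_mid [49. 62.] 0.97 [[-0.1034 -0.2126  0.155 ]] 0.059501566648138604
wrist tall_tin_mid [271. 222.] 0.59 [[ 0.0003 -0.0752  0.155 ]] 0.1853855892954131
scene low_tin_mid [282. 278.] 0.73 [[0.0183 0.1576 0.143 ]] 0.09160561910048759
scene low_tin_mid [319. 165.] 0.69 [[-0.1881 -0.0028  0.143 ]] 0.03676735775218565
scene tall_tin_mid [217. 179.] 0.6 [[-0.0002 -0.0766  0.155 ]] 0.18488450678221124
scene tall_tin_mid [244. 248.] 0.57 [[0.0404 0.0811 0.155 ]] 0.08901695205193094
scene tall_tin_mid [222. 194.] 0.24 [[ 0.0103 -0.0383  0.155 ]] 0.14770355030216986
15.7167 [ 0.591  -0.1475  0.2294] [[-0.0004 -0.0725  0.2294]] [ 0.2034  0.4354 -0.1041] 0.07804144744547724
```

Request:
move_arm(
  deltas=[
    {"x":0,"y":-3,"z":0,"wx":0,"wy":0,"wz":0,"fingers":0.5},
    {"x":0,"y":-6.2,"z":0,"wx":0,"wy":0,"wz":0,"fingers":0},
    {"x":0,"y":-6.2,"z":0,"wx":0,"wy":0,"wz":0,"fingers":0},
    {"x":0,"y":-6.2,"z":0,"wx":0,"wy":0,"wz":0,"fingers":0},
    {"x":0,"y":-6.2,"z":0,"wx":0,"wy":0,"wz":0,"fingers":0},
    {"x":0,"y":-6.2,"z":0,"wx":0,"wy":0,"wz":0,"fingers":0},
    {"x":0,"y":-6.2,"z":0,"wx":0,"wy":0,"wz":0,"fingers":0},
    {"x":0,"y":-6.2,"z":0,"wx":0,"wy":0,"wz":0,"fingers":0},
    {"x":0,"y":-6.2,"z":3,"wx":0,"wy":0,"wz":0,"fingers":0},
    {"x":0,"y":-6.2,"z":6,"wx":0,"wy":0,"wz":0,"fingers":0},
    {"x":0,"y":-6.2,"z":8.5,"wx":0,"wy":0,"wz":0,"fingers":0},
    {"x":0,"y":-6.2,"z":9.2,"wx":0,"wy":0,"wz":0,"fingers":0},
  ],
)

```text
time: 16.72
eef_pos: [0.5954, -0.2079, 0.1341]
orientation: [-0.004, -0.051, 0.999, 0.001]
contact_force: [0.2, -0.3, -1.0]
grip_width: 0.0066
gripper_force: 0.0
```

Request:
move_arm(
  deltas=[
    {"x":0,"y":0.6,"z":0,"wx":0,"wy":0,"wz":0,"fingers":0},
    {"x":0,"y":1.2,"z":0,"wx":0,"wy":0,"wz":0,"fingers":0},
    {"x":0,"y":1.8,"z":0,"wx":0,"wy":0,"wz":0,"fingers":0},
    {"x":0,"y":2.4,"z":0,"wx":0,"wy":0,"wz":0,"fingers":0},
    {"x":0,"y":2.9,"z":0,"wx":0,"wy":0,"wz":0,"fingers":0},
    {"x":0,"y":3.3,"z":0,"wx":0,"wy":0,"wz":0,"fingers":0},
    {"x":0,"y":3.7,"z":0,"wx":0,"wy":0,"wz":0,"fingers":0},
    {"x":0,"y":4.1,"z":0,"wx":0,"wy":0,"wz":0,"fingers":0},
    {"x":0,"y":4.5,"z":0,"wx":0,"wy":0,"wz":0,"fingers":0},
    {"x":0,"y":4.9,"z":0,"wx":0,"wy":0,"wz":0,"fingers":0},
    {"x":0,"y":5.3,"z":0,"wx":0,"wy":0,"wz":0,"fingers":0},
    {"x":0,"y":5.5,"z":0,"wx":0,"wy":0,"wz":0,"fingers":0},
  ],
)

```text
time: 17.72
eef_pos: [0.5923, -0.1538, 0.1383]
orientation: [-0.0, -0.051, 0.999, 0.0]
contact_force: [-0.4, -0.2, 0.0]
grip_width: 0.0007
gripper_force: 0.0
```

Request:
move_arm(
  deltas=[
    {"x":0,"y":-1,"z":-2,"wx":0,"wy":0,"wz":0,"fingers":0},
    {"x":0,"y":-2,"z":-5,"wx":0,"wy":0,"wz":0,"fingers":0},
    {"x":0,"y":-3,"z":-8,"wx":0,"wy":0,"wz":0,"fingers":0},
    {"x":0,"y":-4,"z":-10,"wx":0,"wy":0,"wz":0,"fingers":0},
    {"x":0,"y":-4,"z":-10,"wx":0,"wy":0,"wz":0,"fingers":0},
    {"x":0,"y":-4,"z":-10,"wx":0,"wy":0,"wz":0,"fingers":0},
    {"x":0,"y":-4,"z":-10,"wx":0,"wy":0,"wz":0,"fingers":0},
    {"x":0,"y":-4,"z":-10,"wx":0,"wy":0,"wz":0,"fingers":0},
    {"x":0,"y":-4,"z":-10,"wx":0,"wy":0,"wz":0,"fingers":0},
    {"x":0,"y":-4,"z":-10,"wx":0,"wy":0,"wz":0,"fingers":0},
  ],
)

```text
time: 18.55
eef_pos: [0.5962, -0.1938, 0.2374]
orientation: [-0.001, -0.051, 0.999, 0.0]
contact_force: [-0.1, -0.1, 0.6]
grip_width: 0.0005
gripper_force: 0.0
```

```bash
python3 -c "
from m import *
lane()
print(read_state()['time'])"
```

```text
scene 0.036 945 x [-0.0283  0.0288] y [0.1193 0.2057]
scene 0.06 938 x [-0.0311  0.0263] y [0.0884 0.1454]
18.65
```

View pics/scene_l.png

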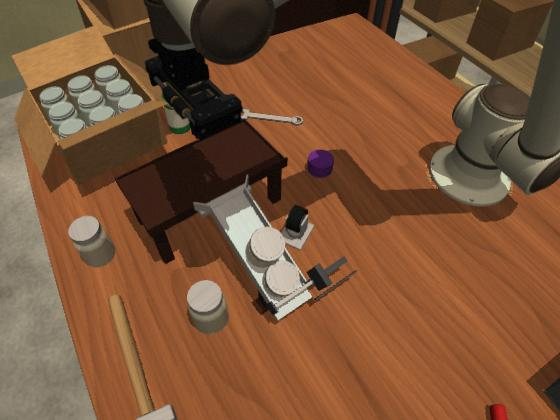

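Both tins sit flat in the lane, the tall one at (267,245) touching the low one at (283,280) against the shut stop. The jar and caster haven't moved. One more reading, then I'll hand in.

```bash
python3 -c "
from m import *
lane(('scene','top'))
print(sign_off())"
```

```text
scene 0.036 955 x [-0.028  0.029] y [0.1118 0.2057]
scene 0.06 937 x [-0.0308  0.0263] y [0.0886 0.1453]
the job is handed in; nothing more can be done
None
```

The job is handed in: my last readings show the stop plate shut, the low tin flat against it and the tall tin flat behind it at about 117 mm down the lane. The jar and caster look unmoved, and `sign_off` returned no verdict.

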